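Clear the edge guard and clip the sample down

ROBOT

A 6-joint arm with a two-finger parallel gripper is mounted at the origin on the work surface. World frame = base frame: x ahead of the robot, y to its left, z up, the work surface at z = 0. Lengths are in m, angles in degrees, forces in N, time in s.
With the tool pointing down it reaches from about 0.25 to 0.8 m from the base axis. Payload 8.5 kg.
Tool frame: the origin (TCP) lies midway between the tips of the shut fingers; the grasp point (between the pads) lies 19 mm behind it (env.grasp_offset is the distance from the TCP to the grasp point, in m); z points along the fingers, y is the line along which they close (so a half turn about z gives the same grasp; the last joint's range is limited). The gripper opens to 85 mm and grips with 20 to 120 N. Pads are 22 mm wide; open, the fingers measure 114 mm over their backs; the gripper's body (76 mm by 85 mm) begins 54 mm behind the grasp point. The pads swing forward as they close: fully open they stand 13 mm farther back than shut.
Start: joints at [70.474, 13.648, -0.773, 75.585, 0, 90], TCP at [0.175, 0.495, 0.231] pointing down, gripper open.
Joint ranges: [-152.45, 152.45], [-59.26, 108.67], [-65.41, 83.53], [-104.44, 129.93], [-82.83, 76.93], [-180, 180]. Speed limits (degrees/s): [127.2, 127.2, 159.86, 180, 180, 180].

INTERFACE

Orientations are given as a 3x3 rotation matrix whose columns are the frame's x, y, z axes.
In Python, from workcell import sensors, viewer, workorder, env gives the robot as it stands.
- The arm moves only by the tool move_arm, never from a script. Its argument "deltas" is a list of rows, each a list of 7 numbers: the shift along the tool's x, y, z in units of 0.08 m (1.0 is 0.08 m), then the turn, a rotation vector about the tool's x, y, z in units of 1.5 rad (1.0 is 1.5 rad), then the closure, from 0 (fully open) to 1 (shut). A call has 1 to 20 rows; each row is the pose to reach, as a shift and turn from the pose commanded when the call began, along the tool's axes at that moment; what a row does not reach only later rows make up. A row lasts 1/12 s, in which the tool goes at most 41.7 mm and 7.16 degrees, less where a joint would pass 70% of its speed; a pose out of reach is approached as far as the arm can. A call with a number of a shift or a turn outside -1 to 1 is refused whole. A call with a gripper value outside its range is refused whole. The fingers move at their own pace and stop on an object; "force" is the grip in N (left out, the last holds). Time passes only in rows, so rows that repeat a pose let the fingers close. It gives the time, the measured TCP pose, the force, the opening and the grip force at its end, in the units of the state.
- sensors.get_obs(): the state, without advancing time (a new reading comes with each control period).
- viewer.grab_frame(name): name is "scene" or "side" or "wrist"; returns the picture (480x640x3 uint8, red, green, blue); there is no depth.
- viewer.calibration(name): a dict with "K" (3x3 intrinsics, pixels), "cam_to_world" (4x4, takes a point from camera to world coordinates); the wrist camera has in their place "T_tool_cam" (4x4, takes a point from camera to tool coordinates, whose origin is the TCP and whose axes are the flange's). Camera axes: x right, y down, z forward; pixel columns grow to the right and rows downward; lengths in m; the calibration is good to about 2 mm. A picture is of the moment at which its call begins: read the wrist's pose just before it. calibration takes no time and is no camera call.
- workorder.finish_job(): hands the job in; it is judged then, once.
The state is a dict: "clock": time; "joints": joint angles; "joint_velocities": joint speeds; "tau": joint torques, N m; "ee_pos": TCP position; "tcp_rot": TCP orientation; "force": force on the tool from outside, world axes, zero at the start; "moment": the same for the moment, N m; "gripper_width": finger opening in m; "grip_force": force on a finger pad.
Only numpy, scipy, OpenCV 4.12 (cv2) and the standard library are available. Lean on these libraries where they do the work, as an engineer would, in place of code of your own. Each camera call takes 0.05 s, during which the arm holds its last target. There are 200 camera calls.

TASK

Take the edge guard off the top edge of the sloping sample plate and set it down in the shallow tray. Then take the spring clamp from its stand and clip it squarely over the middle of that bared top edge, pushed fully home so that its throat sits on the edge and both jaws pinch the plate; leave everything else on the bench where it is.

Things in the scene. Friction and masses are not known exactly. Their poses are not given: they have to be found in the camera images.
- plate: sample plate: aluminium sheet bolted on a steel backing, 10 mm thick in all, 120 mm wide, 150 mm long, leaning 0.55 rad from vertical, top edge nearest the robot. Origin: middle of the top edge. z: up the slope, out of the edge; y: along the edge; x: square to the plate, out of its sample face (up, away from the robot); the plate fills x = -5 to 5 mm. Free for 60 mm below the edge on both faces
- fixture: the plate's fixed dark steel tilting base, 160 (x) x 150 (y) mm, 25 mm thick, with side cheeks 70 mm high. Origin under its centre
- guard: grey plastic edge guard, a loose channel 80 mm long (y), 25 mm thick (x), straddling the plate's top edge with 1.5 mm play each side. Origin: middle of the roof's inside, resting on the edge; z up the slope. Legs reach to z = -28 mm, roof 6 mm thick; above it a grip fin 12 mm thick (x), 50 mm long (y), up to z = 40 mm. 90 g
- tray: shallow open blue tray, fixed, 170 (x) by 140 (y) mm outside, 30 mm high, walls and floor 4 to 5 mm. Origin under its centre. It stands left or right of the plate
- stand: clamp stand, fixed: dark base 110 x 110 x 18 mm and an upright steel plate 10 mm thick (x), 100 mm wide (y), its top edge 85 mm above the bench. Origin under its centre
- clamp: spring clamp, clipped upright on the stand's top edge at the start, like a big clothes peg, jaws down: steel arms, black handles, rubber jaw pads, 118 mm high, 30 mm wide (y), 150 g. This body is its -x arm with the round spring housing (radius 13 mm). Origin: centre of the housing, on the pivot axis; z towards the handles; y along the pivot. Jaws reach to z = -52 mm
- clamp_grip (a point): middle between the clamp's handles, 45 mm above the pivot; handles run from 16 to 66 mm above it. Clipped on a 10 mm plate they splay, 56 mm over their outsides here and 62 mm at the top. Squeezed along x with about 13 N they stop at 40 mm, jaws then 24 to 28 mm apart; body and point then lean 0.17 rad off the clamp's middle plane
- clamp_arm: the clamp's other arm, on its +x side, hinged on the same pivot axis (same origin; axes as those of the clamp when it is clipped on a 10 mm plate)
- clamp_throat (a point): the lowest point of the clamp's spring housing, between the jaws, 13 mm below the pivot: the plate's edge touches here when the clamp is fully home. Fingers that open can drag the clamp back off the edge, so it must be kept pressed or pushed home again
- setblock: plain ground steel block, 50 x 75 x 50 mm high; origin under its centre
- vblock: dark steel V-block, 60 x 50 x 44 mm high; origin under its centre
- bottle: closed white plastic bottle, 52 mm across, 130 mm high; origin under its centre
- ringgauge: stepped steel disc, 68 mm across, 30 mm high; origin under its centre
- cup: white ceramic cup, 70 mm across, 85 mm high; origin under its centre
- driver: screwdriver lying on the bench, 170 mm long along its x axis
Mind the look-alikes: they are no part of the job. Leave any orange look-alike of the clamp alone. What is shaped like the guard but brown is not meant.

How it is judged (in metres and radians):
On the way, in this order (a step that is already met when the one before it is completed fails the run):
1. the edge guard stands or lies in the tray, let go and at rest (x of guard in the frame of tray between -0.078 and 0.078 m and y of guard in the frame of tray between -0.063 and 0.063 m and height (world z) of guard below 0.05 m and contact force between guard and tray above 0.2 N and contact force between guard and the fingers below 0.05 N and linear speed of guard below 0.02 m/s), for 0.2 s.
2. the spring clamp is fully home on the middle of the bared top edge, jaws pinching the plate (x of clamp_throat in the frame of plate between -0.006 and 0.006 m and y of clamp_throat in the frame of plate between -0.02 and 0.02 m and z of clamp_throat in the frame of plate between -0.003 and 0.005 m and angle between the z axis of clamp and the z axis of plate, either way round below 0.15 rad and angle between the y axis of clamp and the y axis of plate, either way round below 0.2 rad and contact force between clamp_arm and plate above 1 N and linear speed of clamp below 0.02 m/s), for 0.2 s.
At the end, for the whole second after the job is handed in: The guard rests in the tray, let go. The clamp is on the plate's top edge: throat within 5 mm of the edge, 20 mm of its middle and 6 mm of the mid-plane, square within 0.15 rad to the slope and 0.2 rad along the edge, hinged jaw pressing over 1 N; both at rest (all of step 1 and all of step 2); the robot touches nothing.
It fails at once if another thing on the bench (setting block, V-block, bottle, round gauge, cup, screwdriver) is moved more than 30 mm (distance of any of setblock, vblock, bottle, ringgauge, cup, driver from where it was at the start of the episode above 0.03 m).
It also fails if it takes over 67 s, if anything falls off the work surface, if the arm or the gripper's body presses on something with over 40 N, if the wrist force passes 120 N, or if a joint passes its speed limit or range.

## Working session

There is one attempt and no reset: what is moved stays moved. The work goes in short steps, Python scripts to look and compute and a tool call to move; the robot and the scene stay as the last step left them, time stands still between calls to the robot, and variables do not carry over. Pictures are saved under pics/ and viewed, at most 10 in all, crops included, and the job is handed in when it is done.

Besides the shell and the picture viewer there is one more tool, called after "Emit:" as name(argument=value, ...) on one line, values as JSON. move_arm: Moves the arm, as the interface text tells. Its arguments: {"type":"object","properties":{"deltas":{"type":"array","items":{"type":"array","items":{"type":"number","minimum":-1,"maximum":1}}},"force":{"type":"number"}},"required":["deltas"]}

```bash
mkdir -p pics; ls; python3 - <<'E'
from workcell import sensors, viewer, workorder, env
import cv2,numpy as np
o=sensors.get_obs(); print(o['clock'],o['ee_pos'],o['tcp_rot'],o['gripper_width'],env.grasp_offset)
for n in ("scene","side"):
    cv2.imwrite(f"pics/{n}0.png",viewer.grab_frame(n)[:,:,::-1]); c=viewer.calibration(n); print(n,c['K'],np.round(c['cam_to_world'],3))
print(viewer.calibration("wrist"))
E
```

```text
pics
0.0 [0.17532862 0.4944179  0.23066687] [[-9.42489341e-01  3.34235846e-01 -4.90406240e-04]
 [ 3.34236206e-01  9.42488364e-01 -1.35700591e-03]
 [ 8.64215760e-06 -1.44287512e-03 -9.99998959e-01]] 0.08547134251959698 0.0187
scene [[556.43141288   0.         322.82971997]
 [  0.         556.43141288 251.26898978]
 [  0.           0.           1.        ]] [[-0.846  0.306 -0.436  1.171]
 [ 0.532  0.448 -0.718  1.047]
 [-0.024 -0.84  -0.542  0.907]
 [ 0.     0.     0.     1.   ]]
side [[513.8344315    0.         320.43412057]
 [  0.         513.8344315  233.27703314]
 [  0.           0.           1.        ]] [[ 0.885 -0.34   0.319  0.214]
 [-0.466 -0.669  0.579 -0.624]
 [ 0.017 -0.661 -0.751  0.944]
 [ 0.     0.     0.     1.   ]]
{'K': array([[360.51815184,   0.        , 321.12148657],
       [  0.        , 360.51815184, 240.08414656],
       [  0.        ,   0.        ,   1.        ]]), 'T_tool_cam': array([[ 5.59899275e-04, -9.51749741e-01, -3.06874757e-01,
         7.99929418e-02],
       [ 9.99999843e-01,  5.30349339e-04,  1.79680276e-04,
         2.62295490e-04],
       [-8.25983156e-06, -3.06874810e-01,  9.51749889e-01,
        -1.42930096e-01],
       [ 0.00000000e+00,  0.00000000e+00,  0.00000000e+00,
         1.00000000e+00]])}
```

View pics/scene0.png

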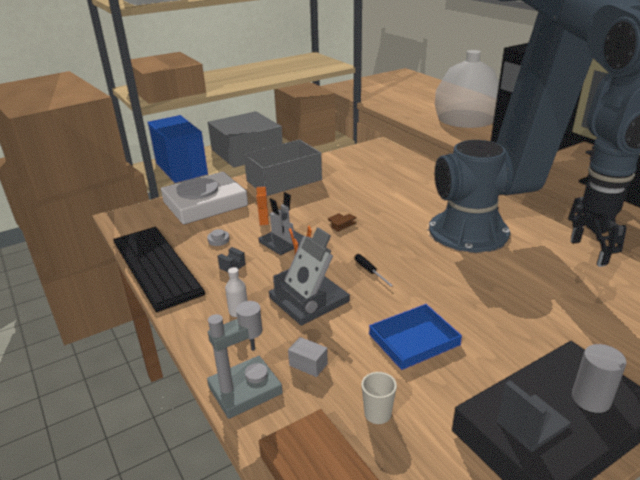

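View pics/side0.png

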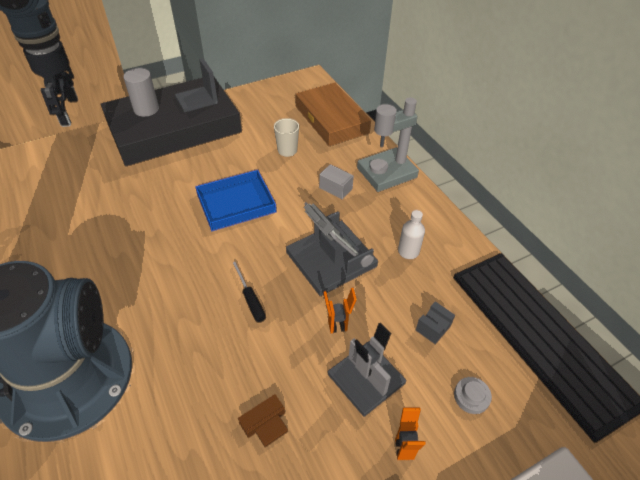

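The scene view shows the fixture and guard near (310,270), the stand and clamp near (280,225), the blue tray at (415,335), and the orange look-alikes. The side view shows the guard near (330,225), the clamp near (370,350), and the tray at (235,200). I'll enlarge crops of both.

```bash
python3 - <<'E'
import cv2,numpy as np
a=cv2.imread('pics/scene0.png')[170:330,240:360]; b=cv2.imread('pics/side0.png')[195:420,280:415]
def z(im,s,x0,y0):
    im=cv2.resize(im,None,fx=s,fy=s,interpolation=cv2.INTER_CUBIC)
    for k in range(0,im.shape[1],s*20): cv2.putText(im,str(x0+k//s),(k,10),0,.35,(0,0,255)); cv2.line(im,(k,0),(k,im.shape[0]),(0,0,255) if 0 else (180,180,60),1)
    for k in range(0,im.shape[0],s*20): cv2.putText(im,str(y0+k//s),(0,k+10),0,.35,(0,0,255)); cv2.line(im,(0,k),(im.shape[1],k),(180,180,60),1)
    return im
cv2.imwrite('pics/c1.png',z(a[:115],5,240,170)); 
cv2.imwrite('pics/c2.png',z(a[45:160],5,240,215))
cv2.imwrite('pics/c3.png',z(b[:120],5,280,195)); cv2.imwrite('pics/c4.png',z(b[120:],5,280,315))
A=z(a[:,:],3,240,170);B=z(b[:200],3,280,195)
H=max(A.shape[0],B.shape[0]);o=np.zeros((600,800,3),np.uint8);o[:480,:360]=A;o[:600,380:785]=B[:600]
cv2.imwrite('pics/cc.png',o)
E
```

```text
(no output)
```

View pics/cc.png

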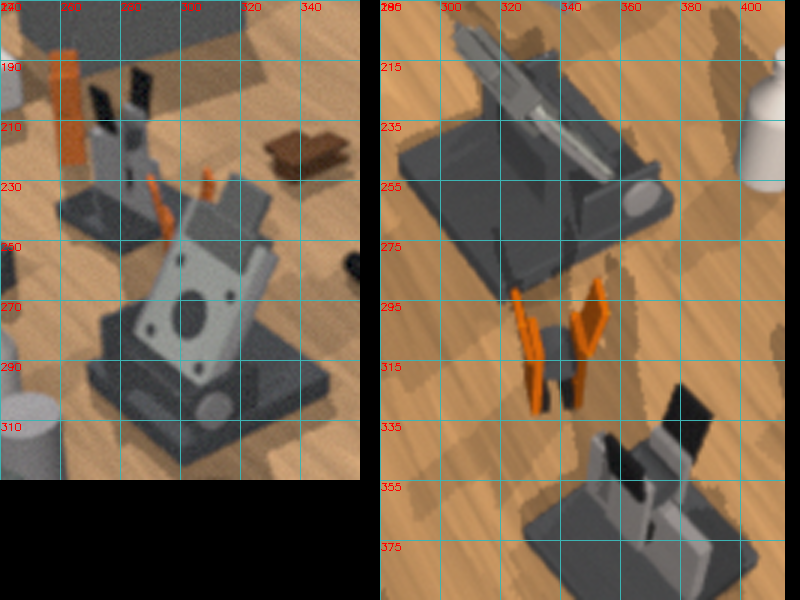

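The crops show the guard's fin top corners in the scene view near (317,228) and (331,236). The clamp's handle tops are near (272,199)/(287,193) in scene and (356,340)/(383,323) in side. I'll triangulate roughly, then view from the wrist.

```bash
cat > h.py <<'E'
from workcell import sensors, viewer, workorder, env
import cv2,numpy as np
from scipy.optimize import least_squares
def cam(n,obs=None):
    c=viewer.calibration(n)
    if n=='wrist':
        T=np.eye(4); o=obs or sensors.get_obs(); T[:3,:3]=o['tcp_rot']; T[:3,3]=o['ee_pos']; T=T@c['T_tool_cam']
    else: T=c['cam_to_world']
    return np.array(c['K']),np.array(T)
def proj(C,X):
    K,T=C; p=(np.atleast_2d(X)-T[:3,3])@T[:3,:3]; q=p@K.T; return q[:,:2]/q[:,2:]
def tri(obs):
    "obs: list of (cam,(u,v))"
    A=[];b=[]
    for (K,T),uv in obs:
        d=T[:3,:3]@np.linalg.solve(K,[*uv,1]); d/=np.linalg.norm(d); P=np.eye(3)-np.outer(d,d); A.append(P); b.append(P@T[:3,3])
    X=np.linalg.lstsq(np.vstack(A),np.hstack(b),rcond=None)[0]
    return np.round(X,4),[np.round(proj(C,X)[0]-uv,1) for C,uv in obs]
def onz(C,uv,z):
    K,T=C; d=T[:3,:3]@np.linalg.solve(K,[*uv,1]); return np.round(T[:3,3]+d*(z-T[2,3])/d[2],4)
E
python3 - <<'E'
from h import *
S,D=cam('scene'),cam('side')
for n,a,b in [('trayfar',(423,308),(197,193)),('t2',(461,337),(266,173)),('t2b',(370,335),(211,226)),('t2c',(405,364),(275,207)),('hL',(287,193),(356,340)),('hR',(272,199),(383,323)),('bottle',(233,270),(417,214)),('fin',(324,232),(304,206)),
 ('hLx',(272,199),(356,340)),('hRx',(287,193),(383,323))]:
    print(n,*tri([(S,a),(D,b)]))
print('tray',[onz(S,p,.03) for p in [(423,308),(461,337),(405,364),(370,335)]],[onz(D,p,.03) for p in [(197,193),(266,173),(275,207),(211,226)]])
print('fixture base top?',[onz(S,p,.0) for p in [(269,293),(301,325),(350,297)]],[onz(D,p,.0) for p in [(287,248),(377,262),(325,296)]])
cv2.imwrite('pics/w0.png',viewer.grab_frame('wrist')[:,:,::-1])
o=sensors.get_obs();C=cam('wrist',o);print(C[1][:3,3],proj(C,[[.45,.1,.15],[.5,-.1,.1]]))
E
```

```text
trayfar [0.4008 0.2838 0.0664] [array([10.6, -3.4]), array([10.9,  2.7])]
t2 [0.5061 0.3715 0.0596] [array([-37.,   7.]), array([-30.4,  -9.4])]
t2b [ 0.4529  0.2224 -0.0233] [array([28.6, -7.9]), array([30.3,  4. ])]
t2c [ 0.542   0.3025 -0.0453] [array([-15.1,   2.2]), array([-13.2,  -2.5])]
hL [ 0.4893 -0.2659  0.1631] [array([1., 0.]), array([ 1.7, -0. ])]
hR [ 0.5463 -0.2577  0.1637] [array([0.2, 0. ]), array([ 0.3, -0. ])]
bottle [ 0.7749 -0.04    0.128 ] [array([-0.6, -0.1]), array([-0.7,  0.1])]
fin [0.5427 0.0317 0.1946] [array([ 2.6, -0.2]), array([3.2, 0.2])]
hLx [ 0.5142 -0.2686  0.1488] [array([8.4, 0.2]), array([14.2, -0.4])]
hRx [ 0.5209 -0.2552  0.1786] [array([-7.1, -0.6]), array([-12. ,   0.1])]
tray [array([0.3982, 0.2463, 0.03  ]), array([0.3959, 0.3773, 0.03  ]), array([0.5599, 0.3742, 0.03  ]), array([0.5674, 0.2544, 0.03  ])] [array([0.3873, 0.3433, 0.03  ]), array([0.5733, 0.3338, 0.03  ]), array([0.5427, 0.2092, 0.03  ]), array([0.3802, 0.2204, 0.03  ])]
fixture base top? [array([ 0.673 , -0.0612,  0.    ]), array([0.6677, 0.1016, 0.    ]), array([0.5015, 0.0757, 0.    ])] [array([0.5224, 0.0993, 0.    ]), array([ 0.6916, -0.0346,  0.    ]), array([ 0.5382, -0.0635,  0.    ])]
[0.10011152 0.52164879 0.37376314] [[ 38.38758558 622.21105513]
 [-49.15938868 626.56209291]]
```

```bash
cat >> h.py <<'E'
from scipy.spatial.transform import Rotation as Ro
DOWN=np.array([[0,1,0],[1,0,0],[0,0,-1.]])
def yaw(a): return Ro.from_euler('z',a).as_matrix()
def plan(*targets,start=None,d=2):
    "targets: (p,R); prints calls (one row each) and rows needed; start=(p,R)"
    o=sensors.get_obs(); p,R=start or (np.array(o['ee_pos']),np.array(o['tcp_rot']))
    for pt,Rt in targets:
        for it in range(12):
            t=R.T@(np.array(pt)-p)/.08; r=Ro.from_matrix(R.T@Rt).as_rotvec()/1.5
            if it and max(abs(t).max(),abs(r).max())<.6*10**-d: break
            if it>9: break
            f=min(1,1/max(1e-9,abs(t).max()),.5/max(1e-9,np.linalg.norm(r)))
            if f<1: f=1/np.ceil(1/f)
            c=np.round(np.r_[t,r]*f,d)
            n=int(np.ceil(max(np.linalg.norm(c[:3])*.08/.04,np.degrees(np.linalg.norm(c[3:])*1.5)/7)))+1
            print(n,[float(x) for x in c])
            p=p+R@c[:3]*.08; R=R@Ro.from_rotvec(c[3:]*1.5).as_matrix()
        print('-- at',np.round(p,4))
    return p,R
E
python3 -c "
from h import *
plan(([.45,.28,.36],DOWN),([.48,.0,.36],DOWN))"
```

```text
3 [-0.83, -0.28, -0.32, -0.0, 0.0, 0.16]
4 [-0.87, -0.07, -0.32, -0.0, 0.0, 0.17]
3 [-0.86, 0.15, -0.32, -0.0, 0.0, 0.16]
4 [-0.79, 0.35, -0.33, -0.0, 0.0, 0.17]
3 [-0.69, 0.54, -0.32, -0.0, 0.0, 0.16]
-- at [0.4504 0.2798 0.3597]
3 [-0.87, 0.09, 0.0, -0.0, 0.0, 0.0]
3 [-0.88, 0.09, 0.0, -0.0, 0.0, 0.0]
3 [-0.87, 0.09, 0.0, -0.0, 0.0, 0.0]
3 [-0.88, 0.1, 0.0, -0.0, 0.0, 0.0]
-- at [ 4.8e-01 -2.0e-04  3.6e-01]
```

View pics/w0.png

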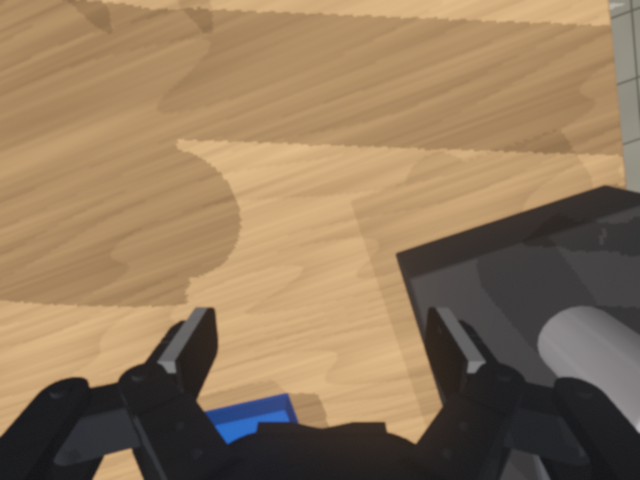

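The wrist view shows the tray's corner at (290,395), the black stand on the right, and the fingers covering rows below about 310. Next I'll photograph the tray, plate and clamp from above.

Emit:
move_arm(deltas=[[-0.83,-0.28,-0.32,0,0,0.16,0],[-0.83,-0.28,-0.32,0,0,0.16,0],[-0.83,-0.28,-0.32,0,0,0.16,0]])

```text
clock: 0.4
ee_pos: [0.2334, 0.4496, 0.2587]
tcp_rot: [[-0.831, 0.556, 0.002], [0.556, 0.831, 0.001], [-0.001, 0.002, -1.0]]
force: [0.8, 1.1, 0.2]
gripper_width: 0.0854
grip_force: 0.0
```

Emit:
move_arm(deltas=[[-0.87,-0.07,-0.32,0,0,0.17,0],[-0.87,-0.07,-0.32,0,0,0.17,0],[-0.87,-0.07,-0.32,0,0,0.17,0]])

```text
clock: 0.65
ee_pos: [0.2887, 0.4068, 0.2843]
tcp_rot: [[-0.663, 0.748, 0.002], [0.748, 0.663, 0.001], [-0.001, 0.002, -1.0]]
force: [-0.4, -0.1, 0.5]
gripper_width: 0.0854
grip_force: 0.0
```

Emit:
move_arm(deltas=[[-0.86,0.15,-0.32,0,0,0.16,0],[-0.86,0.15,-0.32,0,0,0.16,0],[-0.86,0.15,-0.32,0,0,0.16,0]])

```text
clock: 0.9
ee_pos: [0.3437, 0.364, 0.3096]
tcp_rot: [[-0.468, 0.884, 0.002], [0.884, 0.468, 0.001], [-0.001, 0.002, -1.0]]
force: [-0.1, 0.1, -0.3]
gripper_width: 0.0854
grip_force: 0.0
```

Emit:
move_arm(deltas=[[-0.79,0.35,-0.33,0,0,0.17,0],[-0.79,0.35,-0.33,0,0,0.17,0],[-0.79,0.35,-0.33,0,0,0.17,0]])

```text
clock: 1.15
ee_pos: [0.3983, 0.3219, 0.3356]
tcp_rot: [[-0.23, 0.973, 0.002], [0.973, 0.23, 0.0], [-0.0, 0.002, -1.0]]
force: [-0.1, 0.1, -0.1]
gripper_width: 0.0853
grip_force: 0.0
```

Emit:
move_arm(deltas=[[-0.69,0.54,-0.32,0,0,0.16,0],[-0.69,0.54,-0.32,0,0,0.16,0],[-0.69,0.54,-0.32,0,0,0.16,0],[-0.69,0.54,-0.32,0,0,0.16,0],[-0.69,0.54,-0.32,0,0,0.16,0]])

```text
clock: 1.57
ee_pos: [0.4499, 0.2805, 0.3593]
tcp_rot: [[-0.002, 1.0, -0.001], [1.0, 0.002, -0.0], [-0.0, -0.001, -1.0]]
force: [-0.8, -0.3, 0.6]
gripper_width: 0.0855
grip_force: 0.0
```

```bash
cat >> h.py <<'E'
import pickle
def shot(name):
    o=sensors.get_obs(); im=viewer.grab_frame('wrist')[:,:,::-1]; cv2.imwrite(f'pics/{name}.png',im); pickle.dump((o['ee_pos'],o['tcp_rot']),open(f'pics/{name}.pkl','wb')); return im
def wc(name):
    p,R=pickle.load(open(f'pics/{name}.pkl','rb')); return cam('wrist',dict(ee_pos=p,tcp_rot=R))
E
python3 - <<'E'
from h import *
im=shot('wa'); o=sensors.get_obs(); print(o['clock'],o['ee_pos'],np.round(o['tcp_rot'],3).tolist())
h=cv2.cvtColor(im,cv2.COLOR_BGR2HSV); m=cv2.inRange(h,(105,150,50),(125,255,255)); m[310:]=0
ys,xs=np.nonzero(m); r=cv2.minAreaRect(np.c_[xs,ys].astype(np.float32)); b=cv2.boxPoints(r); C=wc('wa'); print(b,[onz(C,p,.03) for p in b],[onz(C,p,.0) for p in b])
plan(([.5,.0,.34],DOWN),([.5,-.25,.34],DOWN))
E
```

```text
1.6167 [0.44957363 0.28062495 0.35934601] [[-0.003, 1.0, -0.001], [1.0, 0.003, -0.0], [-0.0, -0.001, -1.0]]
[[266.8899   218.72815 ]
 [275.20856  113.358574]
 [407.3324   123.7894  ]
 [399.01373  229.15897 ]] [array([0.3749, 0.2373, 0.03  ]), array([0.391 , 0.3717, 0.03  ]), array([0.5552, 0.3599, 0.03  ]), array([0.5543, 0.2232, 0.03  ])] [array([0.3701, 0.2295, 0.    ]), array([0.3873, 0.3724, 0.    ]), array([0.5619, 0.3599, 0.    ]), array([0.561 , 0.2146, 0.    ])]
3 [-0.88, 0.16, 0.06, -0.0, 0.0, 0.0]
3 [-0.88, 0.15, 0.06, -0.0, 0.0, 0.0]
3 [-0.87, 0.16, 0.06, -0.0, 0.0, 0.0]
3 [-0.88, 0.15, 0.06, -0.0, 0.0, 0.0]
-- at [ 0.4999 -0.      0.3402]
3 [-0.78, -0.0, 0.0, -0.0, 0.0, 0.0]
3 [-0.78, -0.0, 0.0, -0.0, 0.0, 0.0]
3 [-0.78, -0.0, 0.0, -0.0, 0.0, 0.0]
3 [-0.78, -0.01, 0.0, -0.0, 0.0, 0.0]
-- at [ 0.4998 -0.2496  0.3403]
```

Emit:
move_arm(deltas=[[-0.88,0.16,0.06,0,0,0,0],[-0.88,0.16,0.06,0,0,0,0]])

```text
clock: 1.78
ee_pos: [0.4621, 0.2101, 0.3544]
tcp_rot: [[-0.006, 1.0, -0.001], [1.0, 0.006, -0.001], [-0.001, -0.001, -1.0]]
force: [0.6, 0.5, 0.3]
gripper_width: 0.0854
grip_force: 0.0
```

Emit:
move_arm(deltas=[[-0.88,0.15,0.06,0,0,0,0],[-0.88,0.15,0.06,0,0,0,0]])

```text
clock: 1.95
ee_pos: [0.4742, 0.1383, 0.3499]
tcp_rot: [[-0.004, 1.0, -0.001], [1.0, 0.004, -0.001], [-0.001, -0.001, -1.0]]
force: [0.7, 0.5, -0.0]
gripper_width: 0.0853
grip_force: 0.0
```

Emit:
move_arm(deltas=[[-0.87,0.16,0.06,0,0,0,0],[-0.87,0.16,0.06,0,0,0,0]])

```text
clock: 2.12
ee_pos: [0.4873, 0.0684, 0.3452]
tcp_rot: [[-0.003, 1.0, -0.001], [1.0, 0.003, -0.0], [-0.0, -0.001, -1.0]]
force: [-0.3, -0.1, -0.1]
gripper_width: 0.0853
grip_force: 0.0
```

Emit:
move_arm(deltas=[[-0.88,0.15,0.06,0,0,0,0],[-0.88,0.15,0.06,0,0,0,0],[-0.88,0.15,0.06,0,0,0,0],[-0.88,0.15,0.06,0,0,0,0]])

```text
clock: 2.45
ee_pos: [0.4996, -0.0011, 0.3404]
tcp_rot: [[0.0, 1.0, -0.001], [1.0, -0.0, 0.0], [0.0, -0.001, -1.0]]
force: [-0.3, 0.4, -0.1]
gripper_width: 0.0851
grip_force: 0.0
```

```bash
python3 -c "
from h import *
shot('wb')"
```

Emit:
move_arm(deltas=[[-0.78,0,0,0,0,0,0],[-0.78,0,0,0,0,0,0],[-0.78,0,0,0,0,0,0],[-0.78,0,0,0,0,0,0]])

```text
clock: 2.83
ee_pos: [0.4999, -0.0622, 0.3409]
tcp_rot: [[-0.001, 1.0, -0.0], [1.0, 0.001, 0.0], [0.0, -0.0, -1.0]]
force: [0.7, 0.3, -0.7]
gripper_width: 0.0853
grip_force: 0.0
```

```bash
python3 -c "
from h import *
shot('wc')"
```

Emit:
move_arm(deltas=[[-0.78,0,0,0,0,0,0],[-0.78,0,0,0,0,0,0],[-0.78,0,0,0,0,0,0],[-0.78,0,0,0,0,0,0]])

```text
clock: 3.22
ee_pos: [0.5002, -0.1248, 0.3408]
tcp_rot: [[-0.0, 1.0, -0.0], [1.0, 0.0, 0.0], [0.0, -0.0, -1.0]]
force: [0.0, 0.6, 0.3]
gripper_width: 0.0855
grip_force: 0.0
```

```bash
python3 -c "
from h import *
shot('wd')"
```

Emit:
move_arm(deltas=[[-0.98,0,0,0,0,0,0],[-0.98,0,0,0,0,0,0],[-0.98,0,0,0,0,0,0],[-0.98,0,0,0,0,0,0]])

```text
clock: 3.6
ee_pos: [0.5003, -0.2038, 0.3406]
tcp_rot: [[0.001, 1.0, -0.0], [1.0, -0.001, 0.001], [0.001, -0.0, -1.0]]
force: [0.1, 0.6, -0.1]
gripper_width: 0.0854
grip_force: 0.0
```

```bash
python3 - <<'E'
from h import *
shot('we')
for n in 'bcde': print(n,wc('w'+n)[1][:3,3].round(4),proj(wc('w'+n),[[.543,.03,.195],[.518,-.262,.163]]).round(0).tolist())
E
```

```text
b [0.4989 0.0785 0.4833] [[377.0, 187.0], [339.0, 439.0]]
c [0.499  0.0173 0.4838] [[380.0, 106.0], [339.0, 394.0]]
d [ 0.4994 -0.0452  0.4838] [[384.0, 10.0], [339.0, 345.0]]
e [ 0.4996 -0.1243  0.4836] [[391.0, -134.0], [341.0, 274.0]]
```

```bash
cat >> h.py <<'E'
def tile(name,x0,y0,w,hh,s,g=20):
    im=cv2.imread(f'pics/{name}.png')[y0:y0+hh,x0:x0+w]; im=cv2.resize(im,None,fx=s,fy=s,interpolation=cv2.INTER_CUBIC)
    for k in range(-x0%g,w,g): cv2.line(im,(k*s,0),(k*s,6),(0,0,255),1); cv2.putText(im,str(x0+k),(k*s+2,10),0,.33,(0,0,255)); 
    for k in range(-y0%g,hh,g): cv2.line(im,(0,k*s),(6,k*s),(0,0,255),1); cv2.putText(im,str(y0+k),(0,k*s+10),0,.33,(0,0,255))
    return im
E
python3 - <<'E'
from h import *
o=np.vstack([np.hstack([tile('wb',330,110,200,150,2),tile('wc',330,30,200,150,2)]),np.hstack([tile('wd',240,260,200,150,2),tile('we',240,190,200,150,2)])])
cv2.imwrite('pics/m1.png',o)
E
```

```text
(no output)
```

View pics/m1.png

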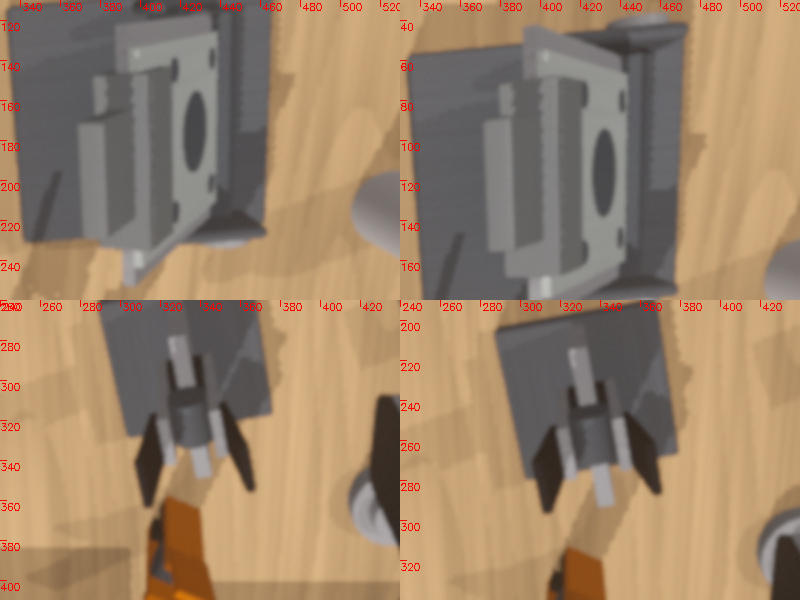

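The montage shows the guard's fin in wb with its top corners at about (369,172), (371,229) and (384,228), and the plate's top edge end near (391,252). In wd/we the clamp straddles the stand's edge, with the edge running from (329,278) to (341,349) in wd.

```bash
cat > fit.py <<'E'
from h import *
b,c,d,e=[wc('w'+k) for k in 'bcde']
print('clamp L,R tips',tri([(d,(311.5,363.5)),(e,(313,296.5))]),tri([(d,(367,355)),(e,(370,286.5))]))
print('stand +y,-y',tri([(d,(329,278)),(e,(329,214))]),tri([(d,(341,349)),(e,(342,292.5))]))
print('stand@.085',[onz(C,p,.085) for C,p in [(d,(329,278)),(d,(341,349)),(e,(329,214)),(e,(342,292.5))]])
print('fin tri',[tri([(b,p),(c,q)]) for p,q in [((369,172),(372,90)),((371.5,229),(375,156)),((382.5,169.5),(384,89)),((384.5,228),(386.5,155))]])
O=[(b,(-6,25,40),(369,172)),(b,(-6,-25,40),(371.5,229)),(b,(6,25,40),(382.5,169.5)),(b,(6,-25,40),(384.5,228)),
(b,(12.5,40,6),(396.5,146.5)),(b,(-12.5,40,6),(377,148.5)),(b,(12.5,40,-28),(415,143)),(b,(12.5,-40,-28),(416,233.5)),
(c,(-6,25,40),(372,90)),(c,(-6,-25,40),(375,156)),(c,(6,25,40),(384,89)),(c,(6,-25,40),(386.5,155)),
(c,(12.5,40,6),(397,69)),(c,(-12.5,40,6),(379.5,72)),(c,(12.5,40,-28),(421,70)),(c,(-12.5,-40,6),(382.5,168.5))]
P=[(b,(-5,-60,0),(391,252.5)),(b,(5,-60,0),(402.5,251.5)),(b,(-5,60,0),(388.5,122.5)),(c,(-5,60,0),(392,44))]
def PR(a,t=.55): return yaw(a)@Ro.from_euler('y',-t).as_matrix()
def res(q,full=False):
    p=q[:3];R=PR(q[3]); r=[]
    for C,X,uv in O: r.append(proj(C,p+R@(np.array(X)/1000+[0,q[4],0]))[0]-uv)
    for C,X,uv in P: r.append(proj(C,p+R@(np.array(X)/1000))[0]-uv)
    return np.array(r) if full else np.ravel(r)
if __name__=='__main__':
    s=least_squares(res,[.564,.03,.16,0,0],loss='soft_l1',x_scale=[.01,.01,.01,.1,.01]); print(np.round(s.x,4)); print(res(s.x,True).round(1).tolist())
    np.save('plate.npy',s.x)
E
python3 fit.py
```

```text
clamp L,R tips (array([ 0.4899, -0.2882,  0.159 ]), [array([0.9, 0. ]), array([-1., -0.])]) (array([ 0.5472, -0.2769,  0.1598]), [array([-0.1, -0. ]), array([0.1, 0. ])])
stand +y,-y (array([ 0.5081, -0.2218,  0.0852]), [array([-0.3,  0. ]), array([ 0.3, -0. ])]) (array([ 0.5241, -0.3172,  0.0911]), [array([-0.1, -0. ]), array([0.1, 0. ])])
stand@.085 [array([ 0.5084, -0.2219,  0.085 ]), array([ 0.5246, -0.3214,  0.085 ]), array([ 0.5078, -0.2219,  0.085 ]), array([ 0.5243, -0.3201,  0.085 ])]
fin tri [(array([0.5368, 0.0415, 0.191 ]), [array([0.1, 0. ]), array([-0.1,  0. ])]), (array([ 0.5417, -0.0074,  0.1867]), [array([0.4, 0. ]), array([-0.4, -0. ])]), (array([0.5476, 0.0427, 0.1849]), [array([-1.,  0.]), array([ 1.1, -0. ])]), (array([ 0.5519, -0.0067,  0.1861]), [array([-0.7, -0. ]), array([ 0.7, -0. ])])]
[ 0.565   0.0201  0.1533  0.0905 -0.0007]
[[-0.7, -1.6], [-0.3, -0.2], [-0.5, 0.7], [-0.2, 1.8], [7.4, -0.1], [-0.3, -0.8], [1.3, -0.3], [1.0, -8.2], [-1.0, 0.1], [-1.1, 0.3], [1.7, -0.9], [1.3, 0.8], [11.7, -0.8], [0.2, 1.0], [0.4, 1.0], [0.6, 0.3], [-0.3, -1.7], [-2.0, 0.4], [-2.1, -0.2], [-2.0, 0.7]]
```

```bash
cat >> h.py <<'E'
def PR(a,t=.55): return yaw(a)@Ro.from_euler('y',-t).as_matrix()
def ptool(x=0,y=0,z=0):
    "tool pose for TCP at plate coords (mm), gripper along -z plate"
    q=np.load('plate.npy'); R=PR(q[3]); return q[:3]+R@(np.array([x,y,z])/1000), R@DOWN
E
python3 - <<'E'
from h import *
print(sensors.get_obs()['clock'],ptool(0,0,12))
plan(ptool(0,0,110),ptool(0,0,60),ptool(0,0,12))
E
```

```text
3.65 (array([0.55879994, 0.01955606, 0.16356728]), array([[-0.09040435,  0.84903356,  0.5205469 ],
       [ 0.99590514,  0.07707192,  0.0472532 ],
       [ 0.        ,  0.52268723, -0.85252452]]))
3 [0.91, 0.03, 0.39, -0.12, 0.01, -0.02]
3 [0.9, -0.01, 0.41, -0.12, 0.0, -0.02]
3 [0.9, -0.06, 0.4, -0.13, 0.01, -0.02]
-- at [0.5078 0.0147 0.2469]
3 [-0.0, -0.0, 0.62, 0.0, -0.0, 0.0]
-- at [0.5338 0.0174 0.2047]
3 [-0.0, -0.01, 0.6, 0.0, -0.0, 0.0]
-- at [0.5583 0.0199 0.1635]
```

Emit:
move_arm(deltas=[[0.91,0.03,0.39,-0.12,0.01,-0.02,0],[0.91,0.03,0.39,-0.12,0.01,-0.02,0],[0.91,0.03,0.39,-0.12,0.01,-0.02,0]])

```text
clock: 3.9
ee_pos: [0.4948, -0.1239, 0.3024]
tcp_rot: [[-0.035, 0.985, 0.17], [0.999, 0.031, 0.025], [0.019, 0.17, -0.985]]
force: [-0.3, -0.5, -1.0]
gripper_width: 0.0856
grip_force: 0.0
```

Emit:
move_arm(deltas=[[0.9,-0.01,0.41,-0.12,0,-0.02,0],[0.9,-0.01,0.41,-0.12,0,-0.02,0],[0.9,-0.01,0.41,-0.12,0,-0.02,0]])

```text
clock: 4.15
ee_pos: [0.4969, -0.0514, 0.27]
tcp_rot: [[-0.066, 0.937, 0.343], [0.998, 0.059, 0.032], [0.01, 0.344, -0.939]]
force: [-2.1, -0.7, -1.4]
gripper_width: 0.0853
grip_force: 0.0
```

Emit:
move_arm(deltas=[[0.9,-0.06,0.4,-0.13,0.01,-0.02,0],[0.9,-0.06,0.4,-0.13,0.01,-0.02,0],[0.9,-0.06,0.4,-0.13,0.01,-0.02,0],[0.9,-0.06,0.4,-0.13,0.01,-0.02,0],[0.9,-0.06,0.4,-0.13,0.01,-0.02,0]])

```text
clock: 4.57
ee_pos: [0.5077, 0.0154, 0.248]
tcp_rot: [[-0.097, 0.845, 0.526], [0.995, 0.08, 0.055], [0.004, 0.529, -0.849]]
force: [0.3, 0.1, 0.4]
gripper_width: 0.0852
grip_force: 0.0
```

```bash
python3 - <<'E'
from h import *
shot('wf')
cv2.imwrite('pics/m2.png',tile('wf',180,120,400,300,2)); C=wc('wf'); q=np.load('plate.npy'); R=PR(q[3])
print(proj(C,q[:3]+np.array([(x,y,40) for x in(-6,6) for y in (25,-25)])/1000@R.T).round(1).tolist(), proj(C,q[:3]+np.array([(x,y,0) for x in(-5,5) for y in (60,-60)])/1000@R.T).round(1).tolist())
plan(ptool(0,0,60),ptool(0,0,12))
E
```

```text
[[311.2, 219.0], [311.6, 293.2], [330.8, 219.1], [329.9, 293.2]] [[313.6, 155.5], [314.1, 311.2], [328.1, 155.6], [326.7, 311.2]]
3 [0.0, -0.03, 0.64, 0.01, -0.0, 0.0]
-- at [0.534  0.0171 0.2045]
3 [-0.0, 0.0, 0.6, -0.0, -0.0, 0.0]
-- at [0.5587 0.0197 0.1634]
```

View pics/m2.png

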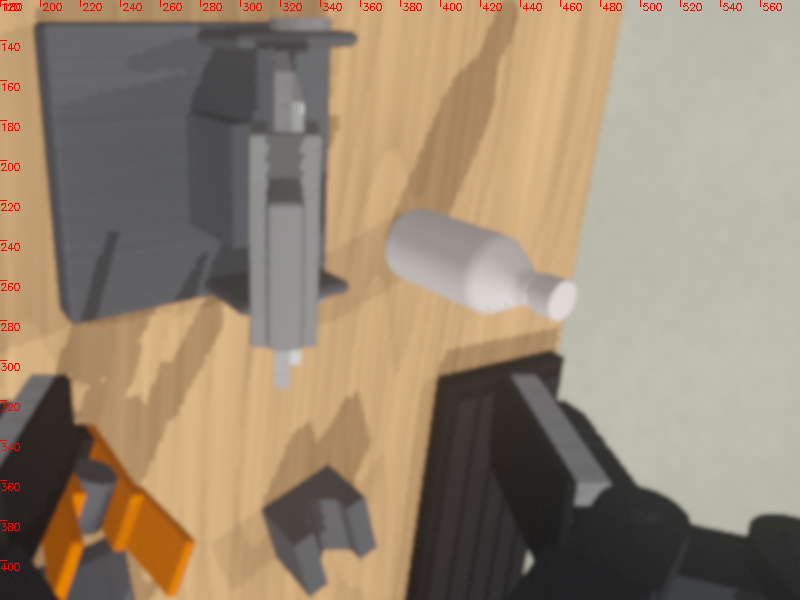

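The fin's top face spans u 314–332 and v 221–293, about 2 px right of the prediction, so the plate is roughly 1.5 mm further in +x. Everything else matches. I'll correct for that and grasp.

```bash
python3 - <<'E'
from h import *
q=np.load('plate.npy'); q[:3]+=PR(q[3])@[.0015,-.0007,0]; np.save('plate.npy',q)
plan(ptool(0,0,60),ptool(0,0,12))
E
```

```text
3 [-0.01, -0.01, 0.64, 0.01, -0.0, 0.0]
-- at [0.5354 0.0165 0.2053]
3 [-0.0, 0.0, 0.6, -0.0, -0.0, 0.0]
-- at [0.5601 0.019  0.1642]
```

Emit:
move_arm(deltas=[[-0.01,-0.01,0.4,0.01,0,0,0],[-0.01,-0.01,0.64,0.01,0,0,0],[-0.01,-0.01,0.95,0.01,0,0,0],[-0.01,-0.01,0.95,0.01,0,0,0]])

```text
clock: 4.95
ee_pos: [0.5492, 0.0162, 0.1803]
tcp_rot: [[-0.092, 0.855, 0.511], [0.996, 0.077, 0.051], [0.005, 0.513, -0.858]]
force: [-0.3, -0.4, -0.1]
gripper_width: 0.0855
grip_force: 0.0
```

Emit:
move_arm(deltas=[[0,0,0.15,0,0,0,0],[0,0,0.28,0,0,0,0],[0,0,0.28,0,0,0,0.4],[0,0,0.28,0,0,0,0.6],[0,0,0.28,0,0,0,0.7],[0,0,0.28,0,0,0,0.8]], force=30)

```text
clock: 5.45
ee_pos: [0.559, 0.0177, 0.1641]
tcp_rot: [[-0.093, 0.853, 0.513], [0.996, 0.078, 0.052], [0.004, 0.516, -0.857]]
force: [-0.4, -0.9, 0.2]
gripper_width: 0.0386
grip_force: 0.0
```

Emit:
move_arm(deltas=[[0,0,0,0,0,0,0.9],[0,0,0,0,0,0,1],[0,0,0,0,0,0,1],[0,0,0,0,0,0,1],[0,0,0,0,0,0,1],[0,0,0,0,0,0,1]])

```text
clock: 5.95
ee_pos: [0.56, 0.0181, 0.1643]
tcp_rot: [[-0.093, 0.852, 0.515], [0.996, 0.078, 0.052], [0.004, 0.518, -0.856]]
force: [3.1, 0.0, 5.6]
gripper_width: 0.0115
grip_force: 31.2
```

Emit:
move_arm(deltas=[[0,0,-0.1,0,0,0,1],[0,0,-0.3,0,0,0,1],[0,0,-0.6,0,0,0,1],[0,0,-1,0,0,0,1],[0,0,-1,0,0,0,1]])

```text
clock: 6.37
ee_pos: [0.5165, 0.0137, 0.2349]
tcp_rot: [[-0.093, 0.852, 0.514], [0.996, 0.078, 0.052], [0.004, 0.517, -0.856]]
force: [1.0, 0.8, -0.1]
gripper_width: 0.0113
grip_force: 31.0
```

```bash
python3 - <<'E'
from h import *
R=yaw(-.07)@DOWN
plan(([.47,.17,.25],yaw(-.0)@DOWN),([.469,.297,.13],R),([.469,.297,.065],R),([.469,.297,.046],R))
E
```

```text
4 [1.0, -0.12, -0.18, 0.18, -0.01, 0.03]
4 [0.99, -0.21, -0.15, 0.18, -0.01, 0.03]
-- at [0.4703 0.17   0.2503]
4 [0.79, -0.01, 0.75, 0.0, 0.0, 0.02]
4 [0.8, -0.03, 0.75, 0.0, 0.0, 0.03]
-- at [0.4694 0.2972 0.1302]
3 [-0.0, -0.01, 0.81, 0.0, 0.0, -0.0]
-- at [0.4688 0.2972 0.0654]
2 [-0.0, 0.0, 0.24, 0.0, 0.0, -0.0]
-- at [0.4688 0.2972 0.0462]
```

Emit:
move_arm(deltas=[[1.0,-0.12,-0.18,0.18,-0.01,0.03,1],[1.0,-0.12,-0.18,0.18,-0.01,0.03,1],[1.0,-0.12,-0.18,0.18,-0.01,0.03,1],[1.0,-0.12,-0.18,0.18,-0.01,0.03,1]])

```text
clock: 6.7
ee_pos: [0.4951, 0.0943, 0.2385]
tcp_rot: [[-0.05, 0.963, 0.263], [0.999, 0.047, 0.021], [0.008, 0.264, -0.964]]
force: [0.6, -0.3, -2.9]
gripper_width: 0.012
grip_force: 30.9
```

Emit:
move_arm(deltas=[[0.99,-0.21,-0.15,0.18,-0.01,0.03,1],[0.99,-0.21,-0.15,0.18,-0.01,0.03,1],[0.99,-0.21,-0.15,0.18,-0.01,0.03,1],[0.99,-0.21,-0.15,0.18,-0.01,0.03,1]])

```text
clock: 7.03
ee_pos: [0.472, 0.1707, 0.2444]
tcp_rot: [[-0.001, 1.0, -0.004], [1.0, 0.001, -0.002], [-0.002, -0.004, -1.0]]
force: [-0.8, 0.0, -1.5]
gripper_width: 0.0113
grip_force: 30.9
```

Emit:
move_arm(deltas=[[0.79,-0.01,0.75,0,0,0.02,1],[0.79,-0.01,0.75,0,0,0.02,1],[0.79,-0.01,0.75,0,0,0.02,1]])

```text
clock: 7.28
ee_pos: [0.4686, 0.2336, 0.1817]
tcp_rot: [[0.03, 1.0, -0.003], [1.0, -0.03, -0.002], [-0.002, -0.003, -1.0]]
force: [-0.6, 0.2, -2.3]
gripper_width: 0.0115
grip_force: 30.9
```

Emit:
move_arm(deltas=[[0.8,-0.03,0.75,0,0,0.03,1],[0.8,-0.03,0.75,0,0,0.03,1],[0.8,-0.03,0.75,0,0,0.03,1],[0.8,-0.03,0.75,0,0,0.03,1]])

```text
clock: 7.62
ee_pos: [0.4688, 0.296, 0.1248]
tcp_rot: [[0.074, 0.997, -0.002], [0.997, -0.074, -0.002], [-0.002, -0.001, -1.0]]
force: [-0.1, -1.3, 0.0]
gripper_width: 0.0115
grip_force: 30.9
```

Emit:
move_arm(deltas=[[0,-0.01,0.4,0,0,0,1],[0,-0.01,0.7,0,0,0,1],[0,-0.01,0.81,0,0,0,1],[0,-0.01,0.81,0,0,0,1],[0,-0.01,0.81,0,0,0,1]])

```text
clock: 8.03
ee_pos: [0.4699, 0.2963, 0.0631]
tcp_rot: [[0.076, 0.997, 0.001], [0.997, -0.076, -0.0], [-0.0, 0.001, -1.0]]
force: [-0.2, 0.3, -0.6]
gripper_width: 0.0114
grip_force: 30.8
```

Now lower gently until contact.

Emit:
move_arm(deltas=[[0,0,0.1,0,0,0,1],[0,0,0.16,0,0,0,1],[0,0,0.2,0,0,0,1],[0,0,0.2,0,0,0,1]])

```text
clock: 8.37
ee_pos: [0.4692, 0.2972, 0.0455]
tcp_rot: [[0.075, 0.997, -0.0], [0.997, -0.075, -0.001], [-0.001, -0.0, -1.0]]
force: [-0.8, -0.1, -0.6]
gripper_width: 0.0119
grip_force: 30.9
```

Emit:
move_arm(deltas=[[0,0,0.02,0,0,0,1],[0,0,0.03,0,0,0,1],[0,0,0.03,0,0,0,1]])

```text
clock: 8.62
ee_pos: [0.4693, 0.2975, 0.0434]
tcp_rot: [[0.075, 0.997, -0.0], [0.997, -0.075, -0.001], [-0.001, 0.0, -1.0]]
force: [0.3, 0.4, -1.5]
gripper_width: 0.0114
grip_force: 30.9
```

Emit:
move_arm(deltas=[[0,0,0.015,0,0,0,1],[0,0,0.03,0,0,0,1],[0,0,0.03,0,0,0,1]])

```text
clock: 8.87
ee_pos: [0.4692, 0.2973, 0.0408]
tcp_rot: [[0.075, 0.997, -0.0], [0.997, -0.075, -0.001], [-0.001, -0.0, -1.0]]
force: [0.9, -0.4, -1.2]
gripper_width: 0.0114
grip_force: 30.9
```

Emit:
move_arm(deltas=[[0,0,0.015,0,0,0,1],[0,0,0.03,0,0,0,1],[0,0,0.03,0,0,0,1]])

```text
clock: 9.12
ee_pos: [0.4696, 0.2971, 0.0404]
tcp_rot: [[0.075, 0.997, 0.001], [0.997, -0.075, -0.0], [-0.0, 0.001, -1.0]]
force: [-4.4, -5.8, 17.4]
gripper_width: 0.0116
grip_force: 33.8
```

Emit:
move_arm(deltas=[[0,0,-0.025,0,0,0,1],[0,0,-0.025,0,0,0,0.9],[0,0,-0.025,0,0,0,0.8],[0,0,-0.025,0,0,0,0.7],[0,0,-0.025,0,0,0,0.5],[0,0,-0.025,0,0,0,0.5],[0,0,-0.3,0,0,0,0.3],[0,0,-0.7,0,0,0,0],[0,0,-1,0,0,0,0],[0,0,-1,0,0,0,0]])

```text
clock: 9.95
ee_pos: [0.4715, 0.2988, 0.1232]
tcp_rot: [[0.075, 0.997, 0.006], [0.997, -0.075, 0.003], [0.004, 0.006, -1.0]]
force: [-0.3, 0.1, -0.6]
gripper_width: 0.0855
grip_force: 0.0
```

```bash
python3 - <<'E'
from h import *
q=np.load('plate.npy'); q[:3]+=PR(q[3])@[0,0,.004]; np.save('plate.npy',q); print(q, sensors.get_obs()['clock'])
a=viewer.grab_frame('scene')[:,:,::-1]; b=viewer.grab_frame('side')[:,:,::-1]; cv2.imwrite('pics/s1.png',a); cv2.imwrite('pics/d1.png',b)
r=lambda x:cv2.resize(x,(400,300),interpolation=cv2.INTER_CUBIC)
o=np.vstack([np.hstack([r(a[290:380,355:475]),r(b[160:250,185:305])]),np.hstack([r(a[180:300,240:400]),r(b[190:310,280:440])])]); cv2.imwrite('pics/m3.png',o)
plan(([.48,.2,.22],DOWN),([.5,.0,.27],DOWN),([.516,-.271,.24],yaw(.165)@DOWN),([.516,-.271,.2],yaw(.165)@DOWN))
E
```

```text
[ 0.56430115  0.01935256  0.15753112  0.09052795 -0.00074526] 9.95
3 [-0.6, 0.11, -0.63, 0.0, -0.0, -0.03]
3 [-0.61, 0.08, -0.63, 0.0, -0.0, -0.02]
-- at [0.4799 0.2002 0.2202]
3 [-0.83, 0.08, -0.21, 0.0, -0.0, -0.0]
3 [-0.84, 0.09, -0.21, 0.0, -0.0, -0.0]
3 [-0.83, 0.08, -0.2, 0.0, -0.0, -0.0]
-- at [4.998e-01 2.000e-04 2.697e-01]
3 [-0.85, 0.05, 0.09, 0.0, -0.0, -0.03]
3 [-0.85, 0.01, 0.09, 0.0, -0.0, -0.03]
3 [-0.85, -0.02, 0.09, 0.0, -0.0, -0.03]
3 [-0.84, -0.07, 0.1, 0.0, -0.0, -0.02]
-- at [ 0.5157 -0.2709  0.24  ]
2 [-0.0, 0.0, 0.5, 0.0, -0.0, -0.0]
-- at [ 0.5158 -0.2709  0.2   ]
```

View pics/m3.png

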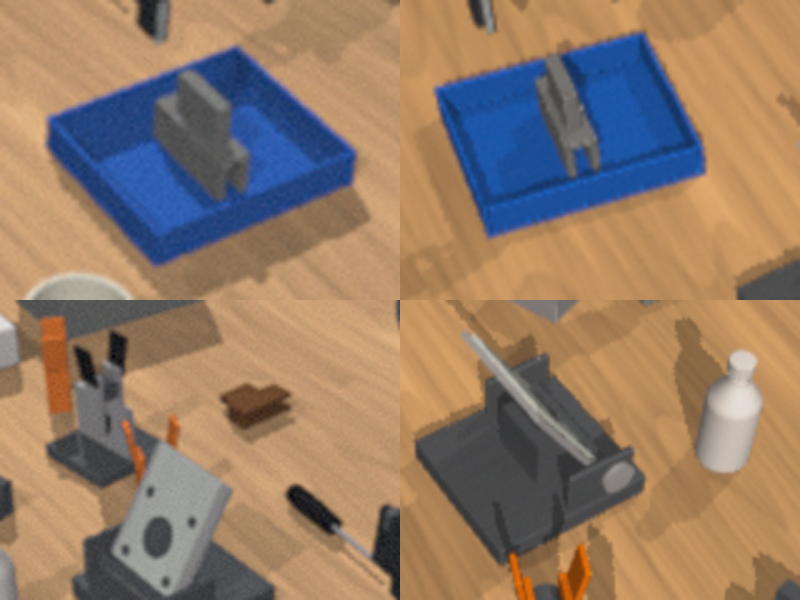

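The guard stands upright in the middle of the tray. The plate's edge is bare, with corners at about (303,237) and (333,255) in the scene view. I'll check the plate estimate and move over the clamp.

```bash
python3 - <<'E'
from h import *
q=np.load('plate.npy'); R=PR(q[3]); X=q[:3]+np.array([(x,y,0) for x in(-5,5) for y in (60,-60)])/1000@R.T
for n in ('scene','side'): print(n,proj(cam(n),X).round(1).tolist())
E
```

```text
scene [[333.1, 255.0], [304.6, 235.6], [330.3, 254.5], [301.9, 235.0]]
side [[302.3, 203.4], [333.4, 239.1], [305.7, 200.2], [337.0, 235.8]]
```

Emit:
move_arm(deltas=[[-0.6,0.11,-0.63,0,0,-0.03,0],[-0.6,0.11,-0.63,0,0,-0.03,0],[-0.6,0.11,-0.63,0,0,-0.03,0]])

```text
clock: 10.3
ee_pos: [0.4755, 0.2469, 0.1715]
tcp_rot: [[0.031, 1.0, 0.003], [1.0, -0.031, -0.0], [-0.0, 0.003, -1.0]]
force: [0.4, 0.1, 0.8]
gripper_width: 0.0857
grip_force: 0.0
```

Emit:
move_arm(deltas=[[-0.61,0.08,-0.63,0,0,-0.02,0],[-0.61,0.08,-0.63,0,0,-0.02,0],[-0.61,0.08,-0.63,0,0,-0.02,0]])

```text
clock: 10.55
ee_pos: [0.4806, 0.1979, 0.2219]
tcp_rot: [[0.002, 1.0, 0.003], [1.0, -0.002, -0.0], [-0.0, 0.003, -1.0]]
force: [-0.0, 0.8, -0.1]
gripper_width: 0.0854
grip_force: 0.0
```

Emit:
move_arm(deltas=[[-0.83,0.08,-0.41,0,0,0,0],[-0.83,0.08,-0.41,0,0,0,0],[-0.83,0.08,-0.41,0,0,0,0]])

```text
clock: 10.8
ee_pos: [0.4866, 0.1305, 0.2534]
tcp_rot: [[0.003, 1.0, 0.001], [1.0, -0.003, -0.001], [-0.001, 0.001, -1.0]]
force: [0.9, 0.3, 0.3]
gripper_width: 0.0856
grip_force: 0.0
```

Emit:
move_arm(deltas=[[-0.84,0.09,-0.21,0,0,0,0],[-0.84,0.09,-0.21,0,0,0,0],[-0.84,0.09,-0.21,0,0,0,0]])

```text
clock: 11.05
ee_pos: [0.4935, 0.0635, 0.2688]
tcp_rot: [[0.003, 1.0, -0.0], [1.0, -0.003, -0.002], [-0.002, -0.0, -1.0]]
force: [-0.4, -1.0, -0.7]
gripper_width: 0.0852
grip_force: 0.0
```

Emit:
move_arm(deltas=[[-0.83,0.08,0,0,0,0,0],[-0.83,0.08,0,0,0,0,0],[-0.83,0.08,0,0,0,0,0]])

```text
clock: 11.3
ee_pos: [0.4995, -0.0025, 0.2674]
tcp_rot: [[0.003, 1.0, -0.002], [1.0, -0.003, -0.001], [-0.001, -0.002, -1.0]]
force: [0.6, 0.7, 0.1]
gripper_width: 0.0853
grip_force: 0.0
```

Emit:
move_arm(deltas=[[-0.85,0.05,0.09,0,0,-0.03,0],[-0.85,0.05,0.09,0,0,-0.03,0],[-0.85,0.05,0.09,0,0,-0.03,0]])

```text
clock: 11.55
ee_pos: [0.5034, -0.0704, 0.2597]
tcp_rot: [[-0.043, 0.999, -0.003], [0.999, 0.043, -0.001], [-0.001, -0.003, -1.0]]
force: [0.2, 0.6, 0.1]
gripper_width: 0.0854
grip_force: 0.0
```

Emit:
move_arm(deltas=[[-0.85,0.01,0.09,0,0,-0.03,0],[-0.85,0.01,0.09,0,0,-0.03,0],[-0.85,0.01,0.09,0,0,-0.03,0],[-0.85,0.01,0.09,0,0,-0.03,0]])

```text
clock: 11.88
ee_pos: [0.5072, -0.1359, 0.2532]
tcp_rot: [[-0.088, 0.996, -0.002], [0.996, 0.088, 0.001], [0.001, -0.002, -1.0]]
force: [-0.1, -0.4, 0.4]
gripper_width: 0.0853
grip_force: 0.0
```

```bash
python3 - <<'E'
from h import *
shot('wg'); R=yaw(.165)@DOWN
C=wc('wg'); print(proj(C,[[.516,-.271,.164],[.508,-.222,.085],[.5244,-.321,.085]]))
plan(([.516,-.271,.24],R),([.516,-.271,.2],R))
E
```

```text
[[318.78587902 407.53957148]
 [315.68634747 304.41613   ]
 [323.3989116  390.11677711]]
3 [-0.85, -0.02, 0.08, -0.0, -0.0, -0.03]
3 [-0.85, -0.06, 0.09, -0.0, -0.0, -0.02]
-- at [ 0.5159 -0.2711  0.2399]
2 [0.0, 0.0, 0.5, -0.0, -0.0, -0.0]
-- at [ 0.5158 -0.2711  0.1999]
```

Emit:
move_arm(deltas=[[-0.85,-0.02,0.08,0,0,-0.03,0],[-0.85,-0.02,0.08,0,0,-0.03,0],[-0.85,-0.02,0.08,0,0,-0.03,0]])

```text
clock: 12.18
ee_pos: [0.5124, -0.2055, 0.2473]
tcp_rot: [[-0.134, 0.991, -0.001], [0.991, 0.134, -0.001], [-0.001, -0.001, -1.0]]
force: [0.2, 0.8, 0.1]
gripper_width: 0.0856
grip_force: 0.0
```

Emit:
move_arm(deltas=[[-0.85,-0.06,0.09,0,0,-0.02,0],[-0.85,-0.06,0.09,0,0,-0.02,0],[-0.85,-0.06,0.09,0,0,-0.02,0],[-0.85,-0.06,0.09,0,0,-0.02,0],[-0.85,-0.06,0.09,0,0,-0.02,0]])

```text
clock: 12.6
ee_pos: [0.5164, -0.2703, 0.2411]
tcp_rot: [[-0.165, 0.986, -0.001], [0.986, 0.165, 0.0], [0.001, -0.001, -1.0]]
force: [0.4, 0.7, -0.6]
gripper_width: 0.0855
grip_force: 0.0
```

```bash
python3 - <<'E'
from h import *
shot('wh'); R=yaw(.165)@DOWN
cv2.imwrite('pics/m4.png',tile('wh',120,120,400,300,2))
C=wc('wh'); Rc=yaw(.165); c=np.array([.516,-.271,.098]); print(proj(C,c+np.array([(-31,-11,66),(-31,11,66),(31,-11,66),(31,11,66)])/1000@Rc.T).round(1).tolist(), proj(C,c+np.array([(-5,-50,-13),(5,-50,-13),(-5,50,-13),(5,50,-13)])/1000@Rc.T).round(1).tolist())
plan(([.516,-.271,.2],R),([.516,-.271,.122],R))
E
```

```text
[[274.8, 269.4], [273.5, 237.5], [369.0, 269.5], [370.4, 237.7]] [[316.2, 275.8], [327.3, 275.9], [315.8, 162.8], [328.1, 162.9]]
3 [-0.01, -0.01, 0.52, -0.0, -0.0, 0.0]
-- at [ 0.5157 -0.271   0.1998]
3 [-0.0, 0.0, 0.97, -0.0, -0.0, 0.0]
-- at [ 0.5157 -0.271   0.1222]
```

View pics/m4.png

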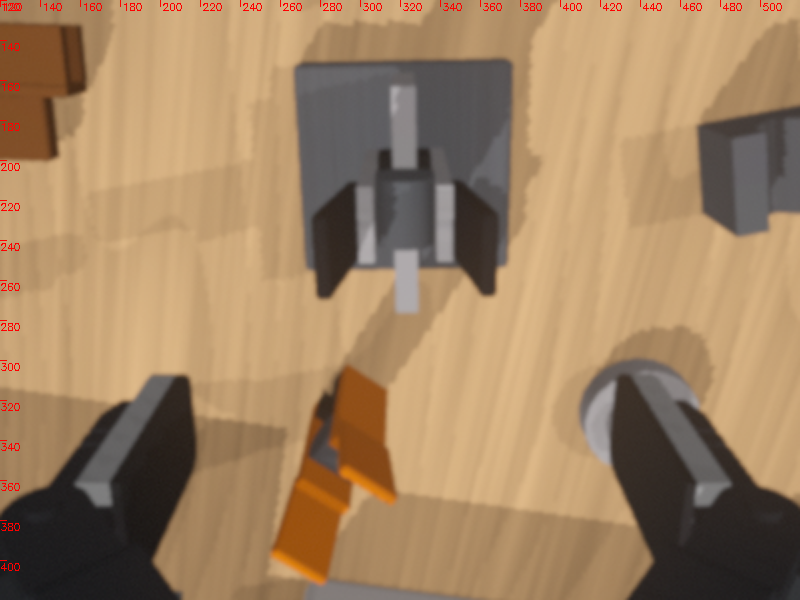

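The clamp is centred, with handle tips at about (279,268) and (367,266), within about 1 px of prediction, and the stand edge is aligned with the tool. I'll descend and squeeze.

Emit:
move_arm(deltas=[[0,0,0.4,0,0,0,0],[0,0,0.8,0,0,0,0],[0,0,1,0,0,0,0],[0,0,1,0,0,0,0]])

```text
clock: 12.98
ee_pos: [0.5145, -0.2693, 0.1581]
tcp_rot: [[-0.166, 0.986, -0.005], [0.986, 0.166, 0.002], [0.003, -0.004, -1.0]]
force: [-0.7, 0.2, 0.7]
gripper_width: 0.0853
grip_force: 0.0
```

Emit:
move_arm(deltas=[[0,0,0.25,0,0,0,0],[0,0,0.48,0,0,0,0],[0,0,0.48,0,0,0,0],[0,0,0.48,0,0,0,0.2],[0,0,0.48,0,0,0,0.3],[0,0,0.48,0,0,0,0.4],[0,0,0.48,0,0,0,0.5]], force=25)

```text
clock: 13.57
ee_pos: [0.5183, -0.2727, 0.1264]
tcp_rot: [[-0.164, 0.986, 0.005], [0.986, 0.165, -0.003], [-0.004, 0.005, -1.0]]
force: [-0.9, 0.6, 15.0]
gripper_width: 0.0434
grip_force: 11.2
```

Emit:
move_arm(deltas=[[0,0,0,0,0,0,0.6],[0,0,0,0,0,0,0.7],[0,0,0,0,0,0,0.7],[0,0,0,0,0,0,0.7],[0,0,0,0,0,0,0.7],[0,0,0,0,0,0,0.7],[0,0,0,0,0,0,0.7]])

```text
clock: 14.15
ee_pos: [0.5189, -0.2728, 0.1269]
tcp_rot: [[-0.164, 0.986, 0.007], [0.986, 0.164, -0.003], [-0.004, 0.006, -1.0]]
force: [1.2, 0.7, 14.0]
gripper_width: 0.0398
grip_force: 25.2
```

Emit:
move_arm(deltas=[[0,0,-0.1,0,0,0,0.7],[0,0,-0.3,0,0,0,0.7],[0,0,-0.6,0,0,0,0.7],[0,0,-1,0,0,0,0.7],[0,0,-1,0,0,0,0.7]])

```text
clock: 14.57
ee_pos: [0.5183, -0.2729, 0.2098]
tcp_rot: [[-0.164, 0.986, 0.008], [0.986, 0.164, -0.005], [-0.006, 0.007, -1.0]]
force: [0.5, -0.7, -0.5]
gripper_width: 0.0393
grip_force: 26.2
```

Emit:
move_arm(deltas=[[0,0,-0.4,0,0,0,0.7],[0,0,-0.8,0,0,0,0.7],[0,0,-0.8,0,0,0,0.7]])

```text
clock: 14.82
ee_pos: [0.5178, -0.2726, 0.2738]
tcp_rot: [[-0.164, 0.986, 0.008], [0.986, 0.164, -0.005], [-0.006, 0.007, -1.0]]
force: [0.1, 0.2, -0.5]
gripper_width: 0.0392
grip_force: 26.3
```

```bash
python3 - <<'E'
from h import *
p,R=ptool(0,0,110)
plan(([.51,-.1,.27],yaw(.12)@Ro.from_euler('y',-.25).as_matrix()@DOWN),(p,R))
E
```

```text
3 [0.71, 0.09, 0.01, -0.05, 0.0, 0.01]
3 [0.72, 0.07, 0.02, -0.06, 0.0, 0.01]
3 [0.72, 0.06, 0.02, -0.05, 0.0, 0.01]
-- at [ 0.5098 -0.0999  0.2703]
3 [0.71, 0.04, 0.13, -0.1, -0.0, 0.01]
3 [0.71, 0.0, 0.14, -0.1, -0.01, 0.01]
-- at [0.5069 0.0142 0.2509]
```

Emit:
move_arm(deltas=[[0.71,0.09,0.01,-0.05,0,0.01,0.7],[0.71,0.09,0.01,-0.05,0,0.01,0.7],[0.71,0.09,0.01,-0.05,0,0.01,0.7]])

```text
clock: 15.07
ee_pos: [0.5123, -0.2117, 0.2663]
tcp_rot: [[-0.151, 0.986, 0.073], [0.989, 0.15, 0.013], [0.002, 0.074, -0.997]]
force: [0.3, 0.3, -0.9]
gripper_width: 0.0392
grip_force: 26.3
```

Emit:
move_arm(deltas=[[0.72,0.07,0.02,-0.06,0,0.01,0.7],[0.72,0.07,0.02,-0.06,0,0.01,0.7],[0.72,0.07,0.02,-0.06,0,0.01,0.7]])

```text
clock: 15.32
ee_pos: [0.5091, -0.1543, 0.2646]
tcp_rot: [[-0.136, 0.977, 0.161], [0.991, 0.134, 0.025], [0.003, 0.163, -0.987]]
force: [0.1, -0.0, -1.2]
gripper_width: 0.0394
grip_force: 26.5
```

Emit:
move_arm(deltas=[[0.72,0.06,0.02,-0.05,0,0.01,0.7],[0.72,0.06,0.02,-0.05,0,0.01,0.7],[0.72,0.06,0.02,-0.05,0,0.01,0.7]])

```text
clock: 15.57
ee_pos: [0.5072, -0.0971, 0.2646]
tcp_rot: [[-0.122, 0.964, 0.235], [0.993, 0.117, 0.034], [0.005, 0.238, -0.971]]
force: [0.6, -0.3, -0.4]
gripper_width: 0.0394
grip_force: 26.6
```

Emit:
move_arm(deltas=[[0.71,0.04,0.13,-0.1,0,0.01,0.7],[0.71,0.04,0.13,-0.1,0,0.01,0.7],[0.71,0.04,0.13,-0.1,0,0.01,0.7]])

```text
clock: 15.82
ee_pos: [0.5044, -0.0403, 0.2533]
tcp_rot: [[-0.107, 0.921, 0.375], [0.994, 0.095, 0.05], [0.01, 0.378, -0.926]]
force: [-0.5, -0.2, -1.1]
gripper_width: 0.0394
grip_force: 26.7
```

Emit:
move_arm(deltas=[[0.71,0,0.14,-0.1,-0.01,0.01,0.7],[0.71,0,0.14,-0.1,-0.01,0.01,0.7],[0.71,0,0.14,-0.1,-0.01,0.01,0.7],[0.71,0,0.14,-0.1,-0.01,0.01,0.7],[0.71,0,0.14,-0.1,-0.01,0.01,0.7]])

```text
clock: 16.23
ee_pos: [0.5067, 0.0143, 0.2471]
tcp_rot: [[-0.086, 0.854, 0.513], [0.996, 0.073, 0.046], [0.002, 0.515, -0.857]]
force: [0.2, 0.4, -1.0]
gripper_width: 0.0392
grip_force: 26.8
```

```bash
python3 - <<'E'
from h import *
shot('wi')
a=viewer.grab_frame('scene')[:,:,::-1]; b=viewer.grab_frame('side')[:,:,::-1]; cv2.imwrite('pics/s2.png',a); cv2.imwrite('pics/d2.png',b)
o=np.vstack([np.hstack([tile('s2',260,160,133,100,3),tile('d2',250,150,133,100,3)]),np.zeros((0,798,3),np.uint8)])
w=tile('wi',200,120,266,150,3)
cv2.imwrite('pics/m5.png',np.vstack([o,w[:300]]))
C=wc('wi'); q=np.load('plate.npy'); R=PR(q[3]); print(proj(C,q[:3]+np.array([(x,y,0) for x in(-5,5) for y in (60,-60)])/1000@R.T).round(1).tolist())
plan(ptool(0,0,110))
E
```

```text
[[319.5, 154.4], [320.4, 312.2], [334.3, 154.3], [333.3, 312.2]]
2 [0.0, 0.04, -0.05, -0.01, 0.0, -0.0]
-- at [0.5072 0.0142 0.2515]
```

View pics/m5.png

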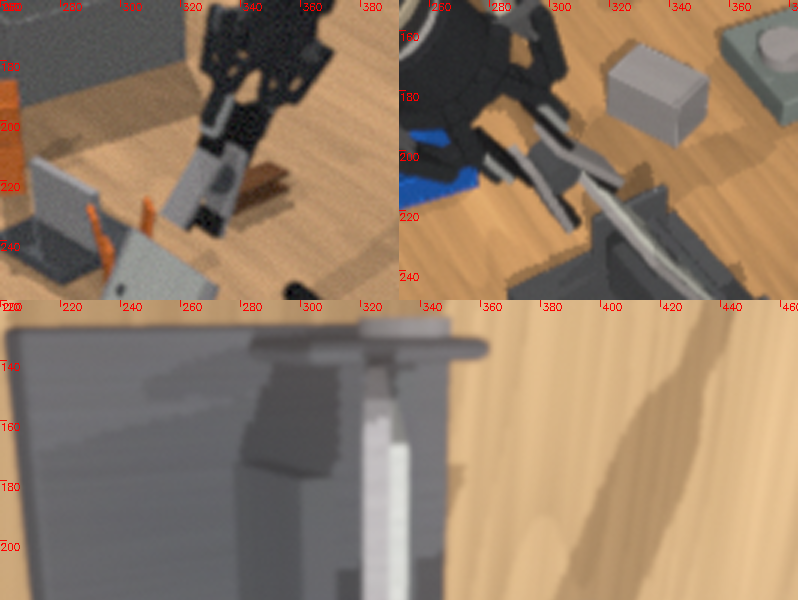

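The clamp is held with its jaws open and straddling the line of the bare edge. The edge shows at u 321–336 against a predicted 320–334. I'll compute the remaining descent.

```bash
python3 - <<'E'
from h import *
o=sensors.get_obs(); q=np.load('plate.npy'); R=PR(q[3]); print((R.T@(np.array(o['ee_pos'])-q[:3])*1000).round(1), Ro.from_matrix(np.array(o['tcp_rot']).T@R@DOWN).as_rotvec().round(3))
plan(ptool(.5,0,75),ptool(.5,0,50),ptool(.5,0,44))
E
```

```text
[ -3.    0.  106.1] [-0.01   0.001 -0.006]
2 [0.0, 0.05, 0.39, -0.01, 0.0, -0.0]
-- at [0.5259 0.0158 0.2217]
2 [0.0, -0.0, 0.31, 0.0, 0.0, -0.0]
-- at [0.5389 0.017  0.2006]
2 [0.0, -0.0, 0.08, 0.0, 0.0, -0.0]
-- at [0.5423 0.0173 0.1952]
```

Emit:
move_arm(deltas=[[0,0.05,0,-0.01,0,0,0.7],[0,0.05,0.15,-0.01,0,0,0.7],[0,0.05,0.3,-0.01,0,0,0.7],[0,0.05,0.45,-0.01,0,0,0.7],[0,0.05,0.55,-0.01,0,0,0.7],[0,0.05,0.6,-0.01,0,0,0.7],[0,0.05,0.6,-0.01,0,0,0.7],[0,0.05,0.6,-0.01,0,0,0.7]])

```text
clock: 17.05
ee_pos: [0.5332, 0.0175, 0.2064]
tcp_rot: [[-0.086, 0.847, 0.524], [0.996, 0.071, 0.048], [0.003, 0.527, -0.85]]
force: [0.0, 0.6, -1.4]
gripper_width: 0.0396
grip_force: 26.8
```

```bash
cat > st.py <<'E'
from h import *
o=sensors.get_obs(); q=np.load('plate.npy'); R=PR(q[3]); print(o['clock'],(R.T@(np.array(o['ee_pos'])-q[:3])*1000).round(1), Ro.from_matrix(np.array(o['tcp_rot']).T@R@DOWN).as_rotvec().round(3),'F plate',(R.T@np.array(o['force'])).round(1),o['gripper_width'],o['grip_force'])
E
python3 st.py
```

```text
17.05 [-1.   0.9 57.9] [ 0.004  0.    -0.005] F plate [-0.7  0.5 -1.3] 0.039618883534327826 26.761430203914642
```

Remaining travel is about 16 mm. I'll go to contact gently.

Emit:
move_arm(deltas=[[0,0.01,0.04,0,0,0,0.7],[0,0.01,0.08,0,0,0,0.7],[0,0.01,0.12,0,0,0,0.7],[0,0.01,0.15,0,0,0,0.7],[0,0.01,0.15,0,0,0,0.7]])

```text
clock: 17.47
ee_pos: [0.5401, 0.0183, 0.196]
tcp_rot: [[-0.086, 0.847, 0.524], [0.996, 0.072, 0.048], [0.003, 0.526, -0.85]]
force: [-0.1, 0.1, -1.1]
gripper_width: 0.0393
grip_force: 26.8
```

```bash
python3 st.py
```

```text
17.4667 [-0.6  1.1 45.4] [ 0.004 -0.    -0.005] F plate [-0.7  0.1 -0.9] 0.03934914942471139 26.76053613424301
```

Emit:
move_arm(deltas=[[0,0,0.02,0,0,0,0.7],[0,0,0.04,0,0,0,0.7],[0,0,0.06,0,0,0,0.7],[0,0,0.06,0,0,0,0.7]])

```text
clock: 17.8
ee_pos: [0.5426, 0.0185, 0.1928]
tcp_rot: [[-0.086, 0.847, 0.525], [0.996, 0.072, 0.048], [0.003, 0.527, -0.85]]
force: [-3.8, -1.6, 4.2]
gripper_width: 0.0394
grip_force: 27.8
```

```bash
python3 st.py
```

```text
17.8 [-0.   1.1 41.4] [ 0.005 -0.    -0.005] F plate [-1.2 -1.3  5.7] 0.039434216201905 27.79537707567215
```

Contact came at 41.4 mm against the expected 42. I'll press a little, then ease the fingers open while following forward.

Emit:
move_arm(deltas=[[0,0,0.03,0,0,0,0.7],[0,0,0.05,0,0,0,0.65],[0,0,0.05,0,0,0,0.5],[0,0,0.06,0,0,0,0.48],[0,0,0.07,0,0,0,0.46],[0,0,0.08,0,0,0,0.44],[0,0,0.09,0,0,0,0.42],[0,0,0.1,0,0,0,0.4]], force=20)

```text
clock: 18.47
ee_pos: [0.5474, 0.0188, 0.1865]
tcp_rot: [[-0.086, 0.846, 0.526], [0.996, 0.072, 0.048], [0.003, 0.528, -0.849]]
force: [-5.7, -0.1, 7.7]
gripper_width: 0.0513
grip_force: 7.7
```

```bash
python3 st.py
```

```text
18.4667 [ 0.7  1.  33.5] [ 0.006  0.    -0.005] F plate [-0.9  0.4  9.5] 0.051304842764832256 7.702008252963424
```

Emit:
move_arm(deltas=[[0,0,0.02,0,0,0,0.38],[0,0,0.03,0,0,0,0.36],[0,0,0.04,0,0,0,0.34],[0,0,0.05,0,0,0,0.32],[0,0,0.05,0,0,0,0.28],[0,0,0.05,0,0,0,0.2],[0,0,0.05,0,0,0,0.1],[0,0,0.05,0,0,0,0],[0,0,0.05,0,0,0,0],[0,0,0.05,0,0,0,0]])

```text
clock: 19.3
ee_pos: [0.5488, 0.019, 0.1821]
tcp_rot: [[-0.086, 0.847, 0.524], [0.996, 0.072, 0.048], [0.003, 0.526, -0.85]]
force: [-0.1, 1.0, -0.3]
gripper_width: 0.0856
grip_force: 0.0
```

```bash
python3 st.py
```

```text
19.3 [-0.3  1.1 29. ] [ 0.004 -0.    -0.005] F plate [-0.2  1.  -0.2] 0.08556214443200241 0.0
```

Emit:
move_arm(deltas=[[0,0,-0.2,0,0,0,0],[0,0,-0.5,0,0,0,0],[0,0,-1,0,0,0,0],[0,0,-1,0,0,0,0]])

```text
clock: 19.63
ee_pos: [0.5067, 0.0151, 0.2559]
tcp_rot: [[-0.086, 0.844, 0.53], [0.996, 0.071, 0.048], [0.002, 0.532, -0.847]]
force: [1.0, 0.0, 1.1]
gripper_width: 0.0853
grip_force: 0.0
```

Emit:
move_arm(deltas=[[-0.3,0,-1,0,0,0,0],[-0.3,0,-1,0,0,0,0],[-0.3,0,-1,0,0,0,0],[-0.3,0,-1,0,0,0,0]])

```text
clock: 19.97
ee_pos: [0.4675, -0.0132, 0.321]
tcp_rot: [[-0.084, 0.844, 0.529], [0.996, 0.071, 0.046], [0.002, 0.531, -0.847]]
force: [-0.1, -0.0, 0.2]
gripper_width: 0.0854
grip_force: 0.0
```

```bash
python3 - <<'E'
from h import *
shot('wj')
a=viewer.grab_frame('scene')[:,:,::-1]; b=viewer.grab_frame('side')[:,:,::-1]; cv2.imwrite('pics/s3.png',a); cv2.imwrite('pics/d3.png',b)
o=np.hstack([tile('s3',270,180,100,75,4),tile('d3',270,160,100,75,4)])
q=np.load('plate.npy'); R=PR(q[3])
C=wc('wj'); c=proj(C,q[:3])[0].astype(int); print('edge centre at',c)
w=tile('wj',c[0]-133,max(0,c[1]-40),266,100,3)
cv2.imwrite('pics/m6.png',np.vstack([o,np.pad(w,((0,0),(0,2),(0,0)))]))
P={'throat':(0,0,0),'pivot':(0,0,13),'pivot-y':(0,-15,13),'pivot+y':(0,15,13),'LhTop':(-31,-11,79),'RhTop':(31,-11,79),'edge-60':(0,-60,0),'edge60':(0,60,0),'jawtip':(0,-15,-39)}
for k,v in P.items(): print(k,[proj(X,q[:3]+R@(np.array(v)/1000))[0].round(1).tolist() for X in (cam('scene'),cam('side'),C)])
E
```

```text
edge centre at [319 186]
throat [[317.1, 244.7], [319.1, 219.1], [319.2, 186.5]]
pivot [[319.1, 240.1], [316.4, 216.7], [319.2, 188.9]]
pivot-y [[315.5, 237.7], [320.4, 221.2], [319.3, 205.4]]
pivot+y [[322.7, 242.5], [312.5, 212.3], [319.1, 172.0]]
LhTop [[335.1, 217.0], [293.5, 218.2], [277.2, 219.9]]
RhTop [[318.2, 212.3], [316.4, 196.3], [362.0, 219.3]]
edge-60 [[303.3, 235.3], [335.2, 237.4], [319.6, 247.4]]
edge60 [[331.7, 254.8], [304.0, 201.8], [318.6, 118.5]]
jawtip [[307.6, 256.0], [330.7, 230.3], [319.1, 194.6]]
```

View pics/m6.png

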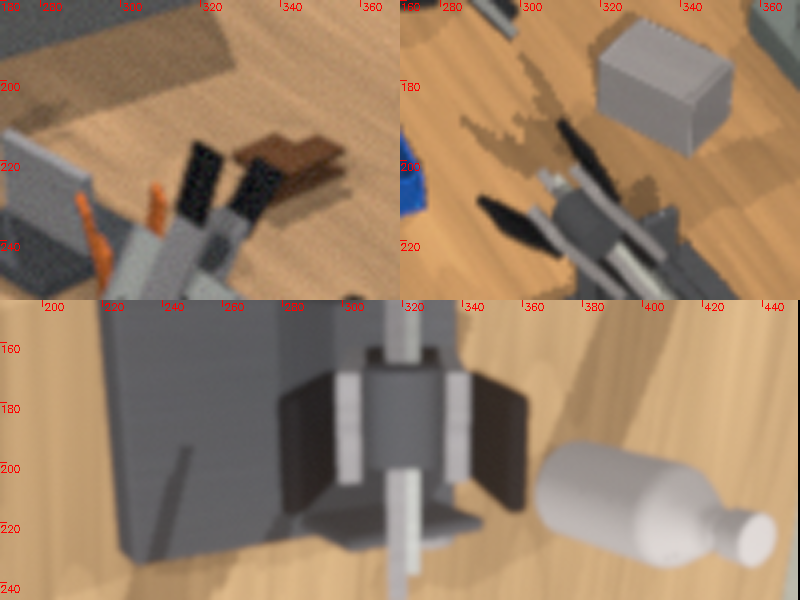

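The clamp sits square on the middle of the edge: housing centred at about u 320 in wj, handle tips at (281,217)/(361,217). I'll check the seating height by comparing the handle-top offsets with the same offsets on the stand, where the clamp was home.

```bash
python3 - <<'E'
from h import *
q=np.load('plate.npy'); S,D,J,H=cam('scene'),cam('side'),wc('wj'),wc('wh')
stand=(np.array([.5163,-.2713,.085]),yaw(.165)); plate=(q[:3],PR(q[3]))
def pr(C,f,X): return proj(C,f[0]+f[1]@(np.array(X)/1000))[0]
for n,f,C,obs in [('scene stand',stand,S,[(290.7,194),(284,192.3),(275,200),(270,198.3)]),('scene plate',plate,S,[(340.7,222.5),(334.5,219.5),(325.5,217.5),(318.8,215.5)]),
 ('wh stand',stand,H,[None,(279,268.5),None,(367,266.5)]),('wj plate',plate,J,[None,(281.5,217),None,(361,216.7)]),
 ('side stand',stand,D,[(355.7,339.3),None,(379.3,323),None]),('side plate',plate,D,[(289.5,209.3),None,(310.5,189.5),None])]:
    d=[]
    for X,o in zip([(-31,11,79),(-31,-11,79),(31,11,79),(31,-11,79)],obs):
        if o is not None: d.append(np.array(o)-pr(C,f,X))
    print(n,np.round(d,1).tolist(),'mean',np.mean(d,0).round(1),'10mm of z =',(pr(C,f,(0,0,79))-pr(C,f,(0,0,69))).round(1))
E
python3 st.py
```

```text
scene stand [[1.1, 1.7], [-1.0, 2.4], [2.1, 0.9], [1.7, 1.7]] mean [1.  1.7] 10mm of z = [-0.2 -3. ]
scene plate [[0.2, 2.2], [-0.6, 2.5], [1.9, 1.8], [0.6, 3.2]] mean [0.5 2.4] 10mm of z = [ 1.6 -3.6]
wh stand [[4.0, -1.1], [-2.0, -3.2]] mean [ 1.  -2.2] 10mm of z = [0.  5.1]
wj plate [[4.3, -2.9], [-1.0, -2.6]] mean [ 1.7 -2.7] 10mm of z = [0.1 2.9]
side stand [[0.8, -1.6], [-2.7, 0.9]] mean [-1.  -0.3] 10mm of z = [ 0.5 -2.9]
side plate [[1.8, -2.0], [0.1, -0.1]] mean [ 1.  -1.1] 10mm of z = [-2.3 -2. ]
20.1167 [ -1.9 -22.8 188.2] [ 0.003 -0.    -0.006] F plate [ 0.2  0.5 -0.8] 0.08529891102030937 0.0
```

The offsets on the plate match those on the stand to within about 2 mm, so the clamp is home. The arm is clear, so I'm handing in.

```bash
python3 -c "
from h import *
print(workorder.finish_job())"
```

```text
the job is handed in; nothing more can be done
None
```

The guard stands in the tray and the clamp sits square and fully home on the middle of the bared edge, as far as the cameras show (seating height good to about 2 mm). The job was handed in at about 20 s, and no verdict came back.

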